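# Pull-start the pot inspection turntable

### The arm

A 6-joint arm with a two-finger parallel gripper is mounted at the origin on the work surface. World frame = base frame: x ahead of the robot, y to its left, z up, the work surface at z = 0. Lengths are in m, angles in degrees, forces in N, time in s.
With the tool pointing down it reaches from about 0.25 to 0.725 m from the base axis. Payload 4 kg.
Tool frame: the origin (TCP) lies at the very end of the fingers, on their centre line; the grasp point (between the pads) lies r.grip_point_offset behind it (r.grip_point_offset is the distance from the TCP to the grasp point, in m); z points along the fingers, y is the direction in which the jaws open and shut (so a half turn about z gives the same grasp; the last joint's range is limited). The gripper opens to 85 mm and grips with 20 to 120 N. Pads are 22 mm wide; open, the fingers measure 114 mm over their backs; the gripper's body (76 mm by 85 mm) begins 54 mm behind the grasp point. The pads swing forward as they close: fully open they stand 13 mm farther back than shut.
Start: joints at [-65.718, 13.785, 0.286, 76.501, 0, 90], TCP at [0.206, -0.456, 0.231] pointing down, gripper open.
Joint ranges: [-155.79, 155.79], [-60.16, 107.12], [-62.33, 73.08], [-114, 123.19], [-81.49, 82.49], [-180, 180]. Speed limits (degrees/s): [159.86, 159.86, 180, 180, 180, 180].

### API

Orientations are given as [roll, pitch, yaw] about the fixed x, y, z axes, in that order (R = Rz(yaw) Ry(pitch) Rx(roll)).
In Python, from cell import r gives the robot as it stands.
- The arm moves only by the shell command python3 -m crank 'ROWS' [FORCE]. ROWS is JSON, a list of rows, each a list of 3 entries, a list of its own where there are three numbers: the turn, a rotation vector about the tool's x, y, z in degrees, then the shift along the tool's x, y, z in m, then the finger opening in m, from 0 to 0.0854. A call has 1 to 10 rows; each row is the pose to reach, as a shift and turn from the pose measured when the call began, along the tool's axes at that moment; what a row does not reach only later rows make up. A row lasts 1/8 s, in which the tool goes at most 62.5 mm and 10.7 degrees, less where a joint would pass 70% of its speed; a pose out of reach is approached as far as the arm can. A call with a gripper value outside its range is refused whole. The fingers move at their own pace and stop on an object; FORCE is the grip in N (left out, the last holds). Time passes only in rows, so rows that repeat a pose let the fingers close. It gives the time, the measured TCP pose, the force and the opening at its end, in the units of the state.
- r.get_state(): the state, without advancing time (a new reading comes with each control period).
- r.capture(name): name is "side" or "top" or "wrist"; returns the picture (400x640x3 uint8, blue, green, red); there is no depth.
- r.camera_params(name): a dict with "mtx" (3x3 intrinsics, pixels), "R" (3x3) and "t" (3): a world point X has camera coordinates R X + t. Camera axes: x right, y down, z forward; pixel columns grow to the right and rows downward; lengths in m; the calibration is good to about 2 mm. The wrist camera is an equidistant fisheye: a pixel r from the principal point sees the ray r / f radians off the axis. A picture is of the moment at which its call begins: read the wrist's pose just before it. camera_params takes no time and is no camera call; for the wrist camera it gives the pose at the moment of the call.
- r.close_job(): hands the job in, once; it reports no verdict.
The state is a dict: "time": time; "q": joint angles; "joint_vel": joint speeds; "joint_torque": joint torques, N m; "tool_pos": TCP position; "eef_rot": TCP orientation; "contact_force": force on the tool from outside, world axes, zero at the start; "torque": the same for the moment, N m; "grip_width": finger opening in m.
Only numpy, scipy, OpenCV 4.12 (cv2) and the standard library are available. Lean on these libraries where they do the work, as an engineer would, in place of code of your own. Each camera call takes 0.05 s, during which the arm holds its last target. There are 200 camera calls.

### The job

Start the inspection turntable: on the console beside it, pull the mushroom-headed start knob straight up, all the way out, hold it there for a second, then let go so that it springs fully home. Do not pull the smaller ball-headed knob, and leave the handled planter standing where it is on the turntable.

Things in the scene. Friction and masses are not known exactly. Their poses are not given: they have to be found in the camera images.
- start_knob_head (a point): Centre of the start knob's black mushroom head: 40 mm across, 24 mm high (11 below this point, 13 above; the straight side reaches about 6 mm either way), on a 16 mm steel stem. At rest 93 mm above the bench, 33 above the console's flat top, 27 above the 48 mm wide steel collar round the stem. Moves with the knob. x: across the console (no knobs that way), y: along the row of knobs, z up.
- start_knob (a joint): Pull of the start knob, straight up, m: 0 at rest, 0.020 fully out at a stop. A spring draws it home, 4 N at rest, 8 N fully out; no latch, no turning, cannot be pressed in. It stands on a grey console with aluminium top (130 x 310 mm, 60 mm high) in one row, in any order, with the ball-headed knob and a low bar-shaped selector (46 x 12 mm, 25 mm high), 90 mm apart.
- ball_knob (a joint): Pull of the ball-headed knob in the same row, straight up, m (0 to 0.020, same spring): a plain 24 mm black ball on a 10 mm stem, its top 49 mm above the console. Not to be pulled.
- basket: Loose taupe glazed planter with a woven pattern, 170 mm across, 90 mm high to the rim, arched brown handle along its own y up to 176 mm above its foot, about 0.7 kg. It stands on a round turntable (230 mm across, 35 mm high) left of the console, 315 mm from the console's centre in line with the row of knobs. Origin at the centre of its foot, z up.
Mind the look-alikes: they are no part of the job. Leave any red look-alike of the basket alone.

How it is judged (in metres and radians):
On the way:
1. the start knob is pulled at least 14 of its 20 mm out and held there for 0.4 s (value of joint start_knob above 0.014 m), for 0.4 s.
At the end, for the whole second after the job is handed in: the start knob is home again (within 3 mm), the ball-headed knob is home (within 3 mm), and the handled planter stands upright (within 10 degrees) and still, within 20 mm of where it started on the turntable (value of joint each of start_knob, ball_knob below 0.003 m and distance of basket from where it was at the start of the episode below 0.02 m and angle between basket's own z axis and vertical below 0.17 rad and linear speed of basket below 0.02 m/s); the robot touches nothing.
It fails at once if the ball-headed knob is pulled more than 6 mm out (value of joint ball_knob above 0.006 m).
It fails at once if the handled planter is shoved more than 30 mm or tipped by more than 15 degrees (distance of basket from where it was at the start of the episode above 0.03 m or angle between basket's own z axis and vertical above 0.26 rad).
It also fails if it takes over 29 s, if anything falls off the work surface, if the arm or the gripper's body presses on something with over 40 N, if the wrist force passes 120 N, or if a joint passes its speed limit or range.

## Working session

There is one attempt and no reset: what is moved stays moved. The work goes in short steps, Python scripts to look and compute and a shell command to move; the robot and the scene stay as the last step left them, time stands still between calls to the robot, and variables do not carry over. Pictures are saved under pics/ and viewed, about 8 in all and at most 12, crops included, and the job is handed in when it is done.

```bash
mkdir -p pics
python3 - <<'E'
from cell import r
import cv2,numpy as np
s=r.get_state();print({k:np.round(s[k],3).tolist() for k in('time','tool_pos','eef_rot','contact_force','grip_width')},r.grip_point_offset)
a=r.capture("top");b=r.capture("side")
cv2.imwrite('pics/top.png',a);cv2.imwrite('pics/side.png',b)
for n in("top","side"):
    p=r.camera_params(n);print(n,np.round(p['mtx'],1).tolist(),np.round(-np.array(p['R']).T@p['t'],3))
E
```

```text
{'time': 0.0, 'tool_pos': [0.205, -0.455, 0.23], 'eef_rot': [-179.879, 0.002, 24.28], 'contact_force': [-0.609, 1.016, -0.771], 'grip_width': 0.086} 0.0187
top [[446.3, 0.0, 320.1], [0.0, 446.3, 194.8], [0.0, 0.0, 1.0]] [0.286 0.046 1.081]
side [[389.5, 0.0, 319.3], [0.0, 389.5, 199.1], [0.0, 0.0, 1.0]] [ 0.395 -0.513  0.756]
```

View pics/top.png

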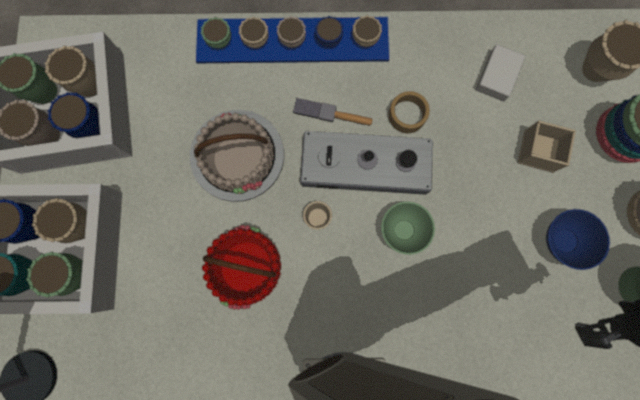

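View pics/side.png

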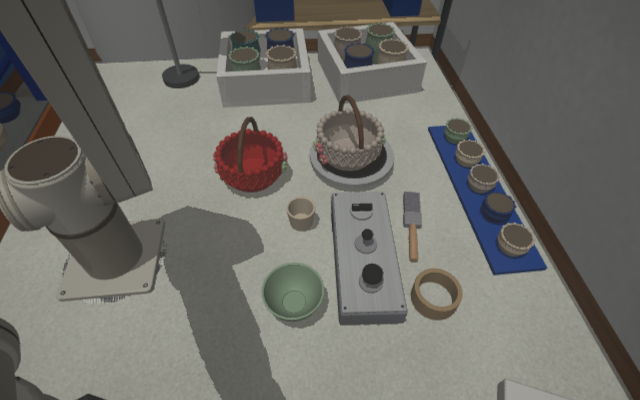

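In the top view the candidates are the selector at (329,155), the ball knob at (368,156) and a large mushroom head at (408,159). In the side view they are at (362,208), (367,237) and (372,275). The mushroom, at the right end away from the turntable, is the one I want. I'll measure it and check it in a close crop.

```bash
cat > h.py <<'E'
from cell import r
import cv2,numpy as np
def ray(n,u,v):
    p=r.camera_params(n);R=np.array(p['R']);d=R.T@np.linalg.inv(p['mtx'])@[u,v,1];return -R.T@np.array(p['t']),d
def plane(n,u,v,z):
    c,d=ray(n,u,v);return c+d*(z-c[2])/d[2]
def blob(n,im,x0,y0,x1,y1,th):
    m=(im[y0:y1,x0:x1].max(2)<th).astype(np.uint8)
    k,l,st,ce=cv2.connectedComponentsWithStats(m)
    i=1+st[1:,4].argmax();return ce[i]+[x0,y0],st[i]
E
python3 - <<'E'
from h import *
a=cv2.imread('pics/top.png');b=cv2.imread('pics/side.png')
R={}
for nm,t,s in(('ball',(358,146,380,168),(356,226,378,246)),('mush',(394,145,422,173),(358,260,388,289))):
    for th in(45,60):
        ct,st=blob('top',a,*t,th);cs,ss=blob('side',b,*s,th)
        c1,d1=ray('top',*ct);c2,d2=ray('side',*cs)
        k=np.linalg.lstsq(np.c_[d1,-d2],c2-c1,rcond=None)[0]
        print(nm,th,ct.round(1),st[2:],cs.round(1),ss[2:],'tri',((c1+d1*k[0]+c2+d2*k[1])/2).round(4),'gap',np.linalg.norm(c1+d1*k[0]-c2-d2*k[1]).round(4),'plane',plane('top',*ct,.098).round(4),plane('side',*cs,.095).round(4))
c=[plane('top',u,v,.06)for u,v in((304,134),(432,138),(431,191),(301,187))]
print(np.round(c,3),np.mean(c,0).round(4))
print('planter',plane('top',237,155,.035).round(3))
cv2.imwrite('pics/crop.png',np.vstack([cv2.resize(a[125:200,295:440],None,fx=4,fy=4),cv2.resize(b[180:330,310:455],None,fx=4,fy=4)[120:410]]))
E
```

```text
ball 45 [368.1 155.5] [ 9  8 60] [365.5 236.6] [ 9  6 13] tri [ 0.55   -0.0608  0.0929] gap 0.0061 plane [ 0.5518 -0.0602  0.098 ] [ 0.5464 -0.0629  0.095 ]
ball 60 [368.1 155.6] [11 10 81] [366.6 234.4] [11 11 89] tri [ 0.55   -0.0602  0.0991] gap 0.0023 plane [ 0.5515 -0.0603  0.098 ] [ 0.5498 -0.0577  0.095 ]
mush 45 [407.3 158.5] [ 16  16 206] [370.5 280.1] [18 10 44] tri [ 0.545  -0.153   0.0776] gap 0.0076 plane [ 0.5436 -0.1489  0.098 ] [ 0.5374 -0.1629  0.095 ]
mush 60 [407.1 158.5] [ 19  18 246] [372.  273.8] [ 21  21 331] tri [ 0.5439 -0.1492  0.0939] gap 0.0017 plane [ 0.5437 -0.1484  0.098 ] [ 0.5428 -0.1499  0.095 ]
[[ 0.617  0.087  0.06 ]
 [ 0.603 -0.217  0.06 ]
 [ 0.475 -0.208  0.06 ]
 [ 0.488  0.094  0.06 ]] [ 0.5458 -0.061   0.06  ]
planter [0.574 0.25  0.035]
```

View pics/crop.png

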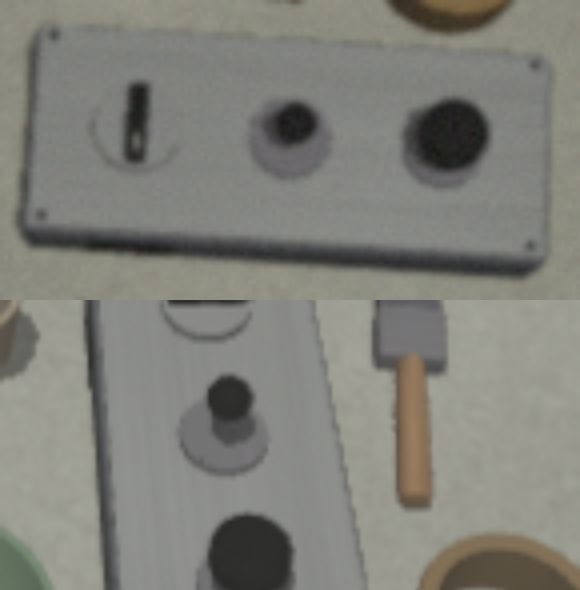

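The crop confirms it: the right-hand head is the wide mushroom at about (0.5435, -0.149, 0.093). The middle knob is the small ball at about (0.550, -0.060), and the selector is on the left. I'll grip across the console with tool yaw of about 87°, going first to above the knob.

```bash
python3 -m crank '[[[0,0,-4],[0.026,-0.008,0.003],0.0854],[[0,0,-11],[0.078,-0.025,0.011],0.0854],[[0,0,-19],[0.135,-0.043,0.019],0.0854],[[0,0,-28],[0.191,-0.062,0.026],0.0854],[[0,0,-36],[0.248,-0.080,0.034],0.0854],[[0,0,-44],[0.304,-0.098,0.042],0.0854],[[0,0,-52],[0.356,-0.115,0.049],0.0854],[[0,0,-58],[0.400,-0.129,0.055],0.0854],[[0,0,-62],[0.426,-0.137,0.059],0.0854],[[0,0,-63],[0.4344,-0.140,0.060],0.0854]]'
python3 -m crank '[[[0,0,0],[0,0,0],0.0854],[[0,0,0],[0,0,0],0.0854]]'
python3 - <<'E'
from h import *
s=r.get_state();p=r.camera_params('wrist');im=r.capture('wrist');cv2.imwrite('pics/w1.png',im)
print(s['tool_pos'],s['eef_rot'],np.round(p['mtx'],1).tolist())
R=np.array(p['R'])
for z in(.106,.093):
    c=R@np.array([.5435,-.149,z])+p['t'];th=np.arctan2(np.hypot(*c[:2]),c[2]);print(p['mtx'][0][0]*th*c[:2]/np.hypot(*c[:2])+[p['mtx'][0][2],p['mtx'][1][2]])
E
```

```text
time: 1.35
tool_pos: [0.5441, -0.1475, 0.1697]
eef_rot: [-179.8, -0.1, 87.4]
contact_force: [-0.5, 0.3, -0.2]
grip_width: 0.0854
time: 1.6
tool_pos: [0.5433, -0.1483, 0.1696]
eef_rot: [-179.8, -0.1, 87.3]
contact_force: [0.0, -0.2, 0.1]
grip_width: 0.0853
[ 0.54328287 -0.14829644  0.16964123] [-1.79802770e+02 -1.06117479e-01  8.73231259e+01] [[309.7, 0.0, 321.1], [0.0, 309.7, 198.8], [0.0, 0.0, 1.0]]
[320.52380277 216.70678508]
[320.59310406 210.2909411 ]
```

View pics/w1.png

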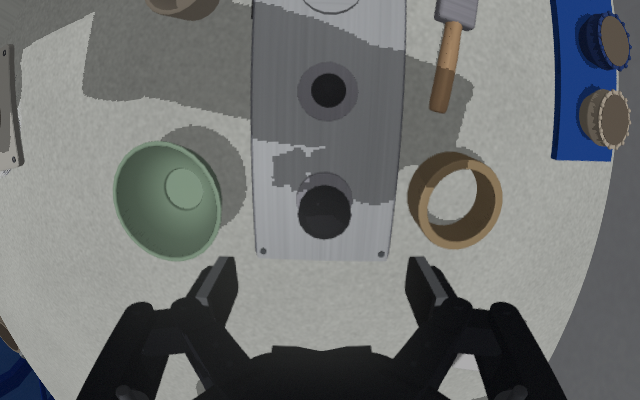

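The wrist view shows the mushroom head at about (324,212), about 4 px right of where I predicted. The ball knob is at (328,90) and the jaws are clear on both sides. I'll refine from this picture.

Run:
```python
from h import *
im=cv2.imread('pics/w1.png');p=r.camera_params('wrist');R=np.array(p['R']);C=-R.T@np.array(p['t']);print(C)
def w(u,v,z):
    x=np.array([u-p['mtx'][0][2],v-p['mtx'][1][2]]);rr=np.hypot(*x);t=rr/p['mtx'][0][0]
    d=R.T@np.r_[np.sin(t)*x/rr,np.cos(t)];return C+d*(z-C[2])/d[2]
for th in(35,45,55):
    m=cv2.inRange(im.max(2)[180:245,290:360],0,th);cs=max(cv2.findContours(m,0,1)[0],key=cv2.contourArea)
    (u,v),rad=cv2.minEnclosingCircle(cs);print(th,u+290,v+180,rad,cv2.contourArea(cs),w(u+290,v+180,.1).round(4))
    m=cv2.inRange(im.max(2)[65:115,305:355],0,th);cs=max(cv2.findContours(m,0,1)[0],key=cv2.contourArea)
    (u,v),rad=cv2.minEnclosingCircle(cs);print('ball',u+305,v+65,rad,w(u+305,v+65,.098).round(4))
```

```text
[ 0.54820893 -0.06721291  0.31131965]
35 330.5 199.5 19.91240692138672 240.0 [ 0.5513 -0.1386  0.1   ]
ball 328.3092784881592 89.77319526672363 16.784746170043945 [ 0.553  -0.0612  0.098 ]
45 324.04518127441406 211.81927680969238 26.517627716064453 1567.0 [ 0.5462 -0.1479  0.1   ]
ball 328.07353019714355 90.0 17.19036865234375 [ 0.5528 -0.0613  0.098 ]
55 324.0553741455078 211.3322467803955 26.902191162109375 2110.0 [ 0.5462 -0.1475  0.1   ]
ball 328.1106872558594 90.03816795349121 17.378421783447266 [ 0.5528 -0.0613  0.098 ]
```

```bash
python3 -m crank '[[[0,0,0],[0,0.0025,0.012],0.0854],[[0,0,0],[0,0.0025,0.035],0.0854],[[0,0,0],[0,0.0025,0.060],0.0854],[[0,0,0],[0,0.0025,0.082],0.0854],[[0,0,0],[0,0.0025,0.093],0.0854],[[0,0,0],[0,0.0025,0.097],0.0854],[[0,0,0],[0,0.0025,0.097],0.0854],[[0,0,0],[0,0.0025,0.097],0.0854]]'
python3 - <<'E'
from h import *
cv2.imwrite('pics/w2.png',r.capture('wrist'));cv2.imwrite('pics/s2.png',cv2.resize(r.capture('side')[200:330,290:470],None,fx=4,fy=4))
E
```

```text
time: 2.65
tool_pos: [0.5463, -0.1486, 0.0738]
eef_rot: [-179.9, -0.1, 87.3]
contact_force: [-0.1, 1.0, -0.6]
grip_width: 0.0853
```

View pics/w2.png

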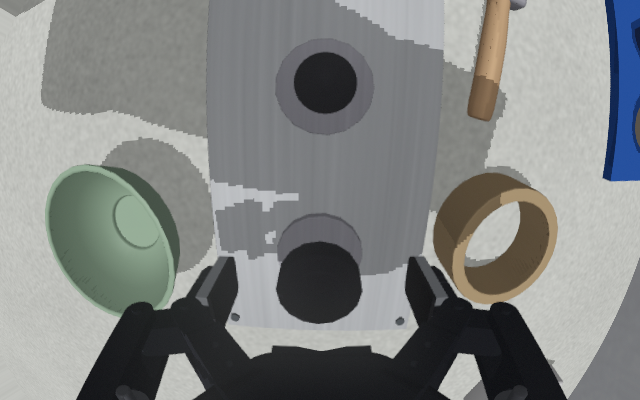

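The head, spanning columns 276–362, sits centred between the pads, with the bowl and ring clear of the fingers. Next I close on it.

```bash
python3 -m crank '[[[0,0,0],[0,0,0],0.03],[[0,0,0],[0,0,0],0.03],[[0,0,0],[0,0,0],0.03],[[0,0,0],[0,0,0],0.03],[[0,0,0],[0,0,0],0.03],[[0,0,0],[0,0,0],0.03],[[0,0,0],[0,0,0],0.03],[[0,0,0],[0,0,0],0.03]]' 60
```

```text
time: 3.75
tool_pos: [0.5452, -0.1485, 0.0743]
eef_rot: [-179.8, -0.1, 87.3]
contact_force: [-3.8, 0.8, 6.6]
grip_width: 0.0376
```

```bash
python3 -m crank '[[[0,0,0],[0,0,-0.003],0.03],[[0,0,0],[0,0,-0.006],0.03],[[0,0,0],[0,0,-0.008],0.03],[[0,0,0],[0,0,-0.008],0.03]]'
```

```text
time: 4.25
tool_pos: [0.5451, -0.1485, 0.082]
eef_rot: [-179.8, -0.1, 87.3]
contact_force: [1.1, -0.5, -6.1]
grip_width: 0.0378
```

The spring shows −6.1 N at about 8 mm, as expected, so the head is held. Now I pull to about 19 mm and hold.

```bash
python3 -m crank '[[[0,0,0],[0,0,-0.004],0.03],[[0,0,0],[0,0,-0.008],0.03],[[0,0,0],[0,0,-0.011],0.03],[[0,0,0],[0,0,-0.011],0.03],[[0,0,0],[0,0,-0.011],0.03],[[0,0,0],[0,0,-0.011],0.03],[[0,0,0],[0,0,-0.011],0.03],[[0,0,0],[0,0,-0.011],0.03]]'
python3 - <<'E'
from h import *
print(r.get_state()['contact_force'])
a=r.capture('side');cv2.imwrite('pics/s3.png',np.vstack([cv2.imread('pics/s2.png')[:,:],cv2.resize(a[200:330,290:470],None,fx=4,fy=4)])[:, :][::2,::2] if 0 else np.hstack([cv2.resize(cv2.imread('pics/s2.png'),(400,289)),cv2.resize(a[200:330,290:470],(400,289),interpolation=2)]))
E
```

```text
time: 5.25
tool_pos: [0.5452, -0.1485, 0.0929]
eef_rot: [-179.8, -0.1, 87.3]
contact_force: [2.6, -1.1, -8.1]
grip_width: 0.0375
[ 2.60318631 -1.14568149 -8.12153788]
```

View pics/s3.png

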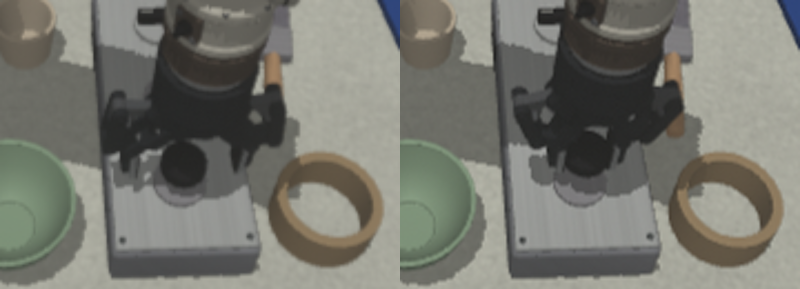

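The head is raised and gripped in the right half of the picture, and the 8.1 N reading matches the knob being about 19 mm out. I'll hold a little longer, then let go in place.

```bash
python3 -m crank '[[[0,0,0],[0,0,0],0.03],[[0,0,0],[0,0,0],0.03],[[0,0,0],[0,0,0],0.03],[[0,0,0],[0,0,0],0.0854],[[0,0,0],[0,0,0],0.0854],[[0,0,0],[0,0,0],0.0854],[[0,0,0],[0,0,0],0.0854],[[0,0,0],[0,0,0],0.0854],[[0,0,0],[0,0,0],0.0854],[[0,0,0],[0,0,0],0.0854]]'
```

```text
time: 6.55
tool_pos: [0.5451, -0.1484, 0.0928]
eef_rot: [-179.8, -0.1, 87.3]
contact_force: [0.4, 0.3, 0.5]
grip_width: 0.0852
```

Fully open with no force. I'll retreat to the height of the first wrist view so the two pictures can be compared.

```bash
python3 -m crank '[[[0,0,0],[0,0,-0.010],0.0854],[[0,0,0],[0,-0.001,-0.030],0.0854],[[0,0,0],[0,-0.002,-0.055],0.0854],[[0,0,0],[0,-0.002,-0.070],0.0854],[[0,0,0],[0,-0.002,-0.077],0.0854],[[0,0,0],[0,-0.002,-0.077],0.0854],[[0,0,0],[0,-0.002,-0.077],0.0854],[[0,0,0],[0,-0.002,-0.077],0.0854]]'
python3 - <<'E'
from h import *
w=r.capture('wrist');t=r.capture('top');s=r.capture('side');w1=cv2.imread('pics/w1.png')
for im in(w1,w):
  for x0,y0 in((290,180),(305,65)):
    m=cv2.inRange(im.max(2)[y0:y0+65,x0:x0+60],0,45);c=max(cv2.findContours(m,0,1)[0],key=cv2.contourArea);(u,v),q=cv2.minEnclosingCircle(c);print(round(u+x0,1),round(v+y0,1),round(q,2))
t0=cv2.imread('pics/top.png');s0=cv2.imread('pics/side.png')
print('planter diff top',np.abs(t[105:205,185:290].astype(int)-t0[105:205,185:290]).mean(),'shift',cv2.phaseCorrelate(np.float32(t0[105:205,185:290].mean(2)),np.float32(t[105:205,185:290].mean(2))))
print('side shift',cv2.phaseCorrelate(np.float32(s0[90:190,300:400].mean(2)),np.float32(s[90:190,300:400].mean(2))))
cv2.imwrite('pics/end.png',np.hstack([cv2.resize(w1[40:260,200:440],(400,366)),cv2.resize(w[40:260,200:440],(400,366))]))
E
```

```text
time: 7.55
tool_pos: [0.5429, -0.1483, 0.1689]
eef_rot: [-179.7, -0.1, 87.3]
contact_force: [1.5, 0.6, 0.2]
grip_width: 0.0854
324.0 211.8 26.52
328.1 90.0 17.19
325.2 212.0 26.79
329.0 90.0 17.12
planter diff top 8.84815873015873 shift ((0.07106697710157306, 0.03230758691766766), 0.9092517654984086)
side shift ((-0.006454255870757208, -0.019990588282887245), 0.5845214359283447)
```

View pics/end.png

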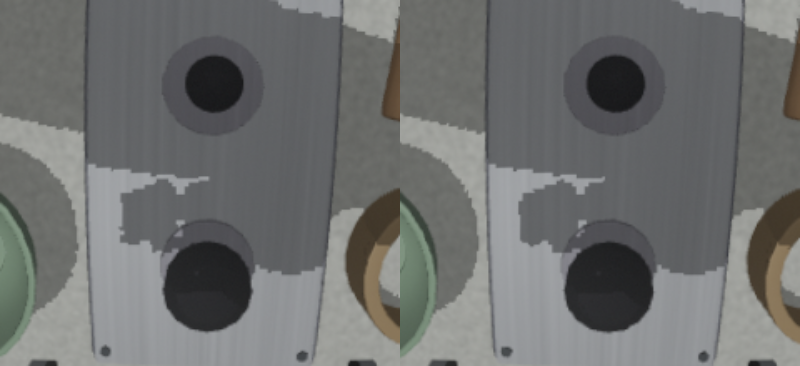

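Both knobs look the same before and after, and the planter has not shifted. I'm handing in.

```bash
python3 -c "
from cell import r
print(r.close_job())"
```

```text
the job is handed in; nothing more can be done
None
```

I pulled the mushroom-headed start knob straight up about 19 mm and held it there for roughly a second. Then I opened the jaws in place so it sprang home, and handed the job in at about 7.7 s. No verdict was reported.

- **Pull:** the force rose from about 6 N at 8 mm to 8.1 N at full pull. That fits the 4 to 8 N spring, so the knob did not slip in the grip.
- **Start knob home:** in the wrist view its head radius was 26.5 px before and 26.8 px after. That includes about 0.7 mm of camera height difference, so it is home.
- **Ball knob:** it was 17.2 px before and 17.1 px after, so it did not move.
- **Planter:** it shifted less than 0.1 px in both the top and side views, so it stayed put. The top-view comparison also showed some brightness difference, which I put down to the arm's shadow but did not check.
- **Robot:** it ended clear, about 75 mm above the pulled position. The final force reading was about 1.6 N, which is near sensor noise.

No check failed. The first position estimate from the fixed cameras was about 3 mm off in x from the wrist view, and I corrected it before gripping.

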